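# Unclamp the jar sealer and hold its guard open

### The arm

A 6-joint arm with a two-finger parallel gripper is mounted at the origin on the work surface. World frame = base frame: x ahead of the robot, y to its left, z up, the work surface at z = 0. Lengths are in m, angles in rad, forces in N, time in s.
With the tool pointing down it reaches from about 0.3 to 0.875 m from the base axis. Payload 4.2 kg.
Tool frame: the origin (TCP) lies on the front face of the gripper's body, between the roots of the fingers; the fingertips stand 73 mm ahead of it and the grasp point (between the pads) lies 54 mm ahead of it; z points along the fingers, y is the line along which they close (so a half turn about z gives the same grasp; the last joint's range is limited). The gripper opens to 85 mm and grips with 20 to 120 N. Pads are 22 mm wide; open, the fingers measure 114 mm over their backs; the gripper's body (76 mm by 85 mm) begins 54 mm behind the grasp point. The pads swing forward as they close: fully open they stand 13 mm farther back than shut.
Start: joints at [-1.254, 0.32, 1.565, -0, 1.257, -0.02], TCP at [0.19, -0.543, 0.304] pointing down, gripper open.
Joint ranges: [-3.11, 3.11], [-0.84, 2.01], [0.21, 2.61], [-1.34, 4.49], [0.05, 2.63], [-2.56, 2.56]. Speed limits (rad/s): [2.57, 2.57, 3.14, 3.14, 3.14, 3.14].

### API

Orientations are given as [roll, pitch, yaw] about the fixed x, y, z axes, in that order (R = Rz(yaw) Ry(pitch) Rx(roll)).
In Python, from bench import bot, cams gives the robot as it stands.
- The arm moves only by the shell command python3 -m crank 'ROWS' [OPENING] [FORCE]. ROWS is a JSON object of lists of equal length, an entry for each row: "delta_pos": the shift along the tool's x, y, z as a fraction of full scale, a list of three; "dr": the turn, a rotation vector about the tool's x, y, z as a fraction of full scale, a list of three. In form: {"delta_pos": [[dx, dy, dz], ...], "dr": [[ax, ay, az], ...]}. A call has exactly 5 rows; each row is the pose to reach, as a shift and turn from the pose commanded when the call began, along the tool's axes at that moment; what a row does not reach only later rows make up. Full scale, the value 1, is 0.08 m for a shift and 0.5 rad for a turn. A row lasts 1/8 s, in which the tool goes at most 62.5 mm and 10.7 degrees, less where a joint would pass 70% of its speed; a pose out of reach is approached as far as the arm can. A call with a number of a shift or a turn outside -1 to 1 is refused whole. A call with a gripper value outside its range is refused whole. OPENING is the opening, from 0 (shut) to 1 (fully open), set as the call begins (- or left out, the last holds). The fingers move at their own pace and stop on an object; FORCE is the grip in N (left out, the last holds). Time passes only in rows, so rows that repeat a pose let the fingers close, or fill a call up. It gives the time, the measured TCP pose, the force, the opening and the grip force at its end, in the units of the state.
- bot.observe(): the state, without advancing time (a new reading comes with each control period).
- cams.snapshot(name): name is "side" or "top"; returns a dict with "pixels" (480x640x3 uint8, red, green, blue), "K" (3x3 intrinsics, pixels), "dist_coeffs" ([k1, k2, p1, p2, k3] as OpenCV has them; the pictures are not rectified), "rvec" (rotation vector, rad) and "tvec" (3), from world to camera coordinates, as OpenCV has them. Camera axes: x right, y down, z forward; pixel columns grow to the right and rows downward; lengths in m; the calibration is good to about 2 mm. A picture is of the moment at which its call begins. There is no depth.
- bot.close_job(): hands the job in; it is judged then, once.
The state is a dict: "time": time; "q": joint angles; "joint_velocities": joint speeds; "effort": joint torques, N m; "ee_pos": TCP position; "eef_rot": TCP orientation; "contact_force": force on the tool from outside, world axes, zero at the start; "wrist_torque": the same for the moment, N m; "finger_gap": finger opening in m; "grasp_force": force on a finger pad.
Only numpy, scipy, OpenCV 4.12 (cv2) and the standard library are available. Lean on these libraries where they do the work, as an engineer would, in place of code of your own. Each camera call takes 0.05 s, during which the arm holds its last target. There are 200 camera calls.

### The job

On the jar sealing machine, turn both black clamp knobs anticlockwise as far as they go, in either order, to free the see-through guard. Then raise the guard by its bar handle to about 50 degrees from closed and keep holding it there so that a colleague can reach the jars inside: it falls shut if let go, so finish still holding it, with both clamps left undone. Leave the two loose jars and the carton beside the machine where they stand.

Things in the scene. Friction and masses are not known exactly. Their poses are not given: they have to be found in the camera images.
- sealer: jar sealer fixed to the table: white housing 260 mm (x) by 380 mm (y), flat deck 85 mm high, sunken jar chamber under the guard. Origin: centre of footprint at table height; x to its back, y to its left as the robot sees it, z up. Here: clamp axes at x -35, y +145 (left) and y -145 mm (right), each 40 mm from the guard's side edge; guard's hinge line along y at x +100, z 85.5 mm.
- guard (a joint): opening angle of the guard, rad: 0 = closed flat, grows as its front edge rises about the hinge at the back, stop at 1.3; 50 degrees = 0.873. It weighs about 0.8 kg, has no spring or stay and falls shut from any angle; lifting it takes some 3 to 4 N at the bar. While a clamp's tongue lies over it, it cannot open.
- guard_hinge (a point): middle of the guard's hinge line, 85.5 mm above the table; the line runs along this frame's y. The frame turns with the guard: when closed, x points to the machine's back and z up. The guard is a plate, steel frame with clear panel, 200 mm front to back (to x -200 mm here), 210 mm wide (y), 10 mm thick.
- guard_bar (a point): middle of the guard's handle: round steel bar 12 mm thick, 120 mm long along y, on two arms that slope back and down to the guard's front edge. In the guard_hinge frame at x -230, y 0, z +35 mm: 30 mm ahead of the front edge, 25 mm above the guard's upper face. Closed, it is 120.5 mm above the table and 35 mm above the deck's front rim.
- clamp_left (a joint): angle of the left swing clamp, rad: 0 = tongue square over the guard's side frame (clamped), grows as it is turned anticlockwise seen from above, 1.5 = end stop (fully undone, tongue pointing to the machine's back). Starts at 0 to 0.3; the guard is free above about 1.0. Turning takes about 0.1 N m; it stays where it is left.
- clamp_left_grip (a point): on the vertical axis of the left (+y side) clamp, 131 mm above the table, at the height to grip its black upright bar: 46 mm long, 14 thick, top 12 mm above this point, foot 28 below. Frame turns with the clamp: y along the bar, x across it. Under the bar a steel boss (40 mm round, 6 thick) and tongue (14 wide, 6 thick), reaching inward 62 mm from the axis, along the bar.
- clamp_right (a joint): angle of the right swing clamp, rad: 0 = tongue square over the guard's side frame (clamped), grows as it is turned anticlockwise seen from above, 1.5 = end stop (fully undone, tongue pointing to the machine's front). Starts at 0 to 0.3; the guard is free above about 1.0. Turning takes about 0.1 N m; it stays where it is left.
- clamp_right_grip (a point): on the vertical axis of the right (-y side) clamp, 131 mm above the table, at the height to grip its black upright bar: 46 mm long, 14 thick, top 12 mm above this point, foot 28 below. Frame turns with the clamp: y along the bar, x across it. Under the bar a steel boss (40 mm round, 6 thick) and tongue (14 wide, 6 thick), reaching inward 62 mm from the axis, along the bar.
- jar_a: loose filled glass jar with black cap, 68 mm across, 85 mm tall, standing to the left of the machine; origin at the centre of its base. Leave alone.
- jar_b: a second, like jar, standing behind the first on the same side; origin at the centre of its base. Leave alone.
- carton: loose white and blue carton 75 x 75 x 110 mm standing to the right of the machine; origin at the centre of its base. Leave alone.

How it is judged:
On the way, in this order (a step that is already met when the one before it is completed fails the run):
1. one clamp turned to its end stop (value of joint any of clamp_left, clamp_right above 1.35 rad), for 0.1 s.
2. both clamps turned to their end stops, the guard still closed (value of joint each of clamp_left, clamp_right above 1.35 rad and value of joint guard below 0.15 rad), for 0.1 s.
3. the guard raised to about 50 degrees in the fingers (value of joint guard between 0.75 and 0.99 rad and contact force between the fingers and guard above 0.5 N), for 0.2 s.
At the end, for the whole second after the job is handed in: The guard stands still between 43 and 56.7 degrees (0.75 to 0.99 rad), carried by the fingers (contact force over 0.5 N) and by none of the loose things; both clamps are within 0.15 rad of their end stops (over 1.35 rad); both jars and the carton are within 30 mm of where they stood (all of step 3 and velocity of joint guard between -0.1 and 0.1 rad/s and value of joint each of clamp_left, clamp_right above 1.35 rad and contact force between guard and jar_a below 0.2 N and contact force between guard and jar_b below 0.2 N and contact force between guard and carton below 0.2 N and distance of each of jar_a, jar_b, carton from where it was at the start of the episode below 0.03 m); the arm keeps its last pose, push and grip.
It fails at once if a jar or the carton is shifted more than 30 mm or knocked over (distance of any of jar_a, jar_b, carton from where it was at the start of the episode above 0.03 m or angle between any of jar_a, jar_b, carton's own z axis and vertical above 0.5 rad).
It also fails if it takes over 62 s, if anything falls off the work surface, if the arm or the gripper's body presses on something with over 40 N, if the wrist force passes 120 N, or if a joint passes its speed limit or range.

## Working session

There is one attempt and no reset: what is moved stays moved. The work goes in short steps, Python scripts to look and compute and a shell command to move; the robot and the scene stay as the last step left them, time stands still between calls to the robot, and variables do not carry over. Pictures are saved under pics/ and viewed, at most 10 in all, crops included, and the job is handed in when it is done.

```bash
mkdir -p pics; ls; python3 - <<'E'
from bench import bot,cams
import cv2,numpy as np
for n in("side","top"):
    s=cams.snapshot(n); cv2.imwrite(f"pics/{n}0.png",s["pixels"][...,::-1])
    R=cv2.Rodrigues(np.array(s["rvec"]))[0]; print(n,-R.T@np.array(s["tvec"]).ravel(),R[2])
print(bot.observe())
E
```

```text
pics
side [0.51054489 0.94573635 0.77511153] [ 0.08710021 -0.80707036 -0.58399571]
top [0.48022566 0.06995179 1.24318316] [ 0.12044508 -0.01218833 -0.99264517]
{'time': 0.1, 'q': array([-1.25401183e+00,  3.20237108e-01,  1.56550300e+00,  1.71393991e-05,
        1.25740458e+00, -1.99949412e-02]), 'joint_velocities': array([ 0.00022004, -0.00108777, -0.00281471,  0.00037643, -0.00037696,
        0.00040062]), 'effort': array([-2.58372329e-04, -4.16409051e+01, -2.34704715e+01, -1.01089492e-05,
        4.91480489e-03, -1.21430818e-05]), 'ee_pos': array([ 0.18992542, -0.54242129,  0.30318197]), 'eef_rot': array([-3.14004125e+00, -4.73240215e-05,  3.36774104e-01]), 'contact_force': array([-0.0882906 , -0.68524844, -0.65907348]), 'wrist_torque': array([ 0.02303219,  0.01326241, -0.02584894]), 'grasp_force': 0.0, 'finger_gap': 0.08558753552171339}
```

View pics/top0.png

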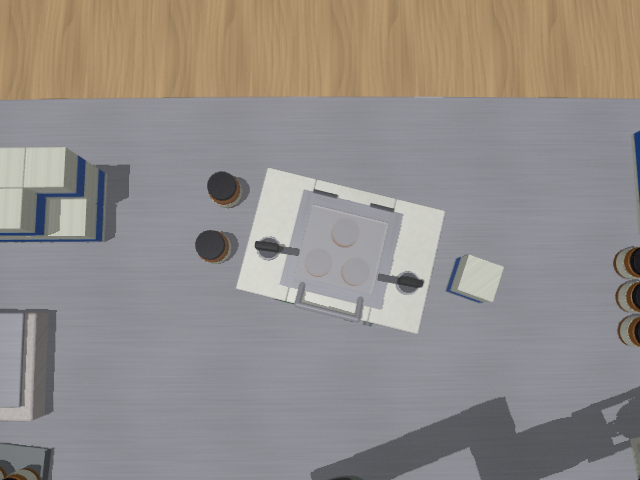

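View pics/side0.png

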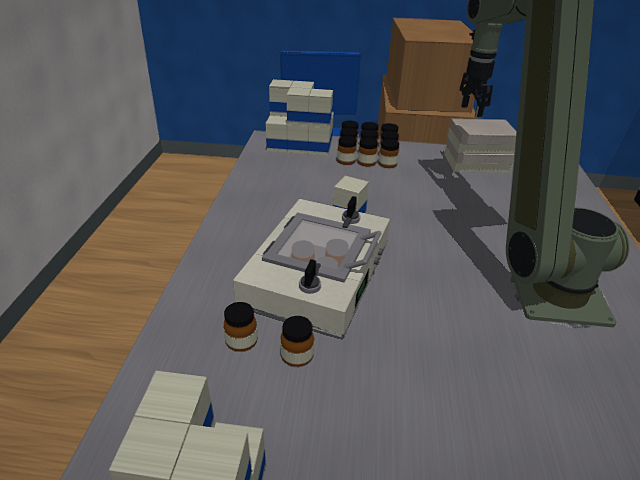

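The top view shows the sealer with deck corners near (268,168), (445,211), (417,333) and (237,290). The knobs are at (267,246) and (411,282), the bar at (329,308), the jars at (224,188) and (212,246), and the carton at (476,279). The side view agrees with this, and both clamps are shut.

```bash
cat > h.py <<'E'
from bench import bot,cams
import cv2,numpy as np
def ray(s,px,z):
    px=np.array(px,float).reshape(-1,1,2)
    u=cv2.undistortPoints(px,np.array(s["K"]),np.array(s["dist_coeffs"])).reshape(-1,2)
    R=cv2.Rodrigues(np.array(s["rvec"]))[0]; c=-R.T@np.array(s["tvec"]).ravel()
    d=np.c_[u,np.ones(len(u))]@R
    return (c+d*((z-c[2])/d[:,2])[:,None])[:,:2]
def blob(m,box):
    x0,y0,x1,y1=box; k=np.zeros(m.shape,np.uint8); k[y0:y1,x0:x1]=m[y0:y1,x0:x1]
    c=max(cv2.findContours(k,cv2.RETR_EXTERNAL,cv2.CHAIN_APPROX_NONE)[0],key=cv2.contourArea)
    return c.reshape(-1,2)
E
python3 - <<'E'
from h import *
s=cams.snapshot("top"); hsv=cv2.cvtColor(s["pixels"],cv2.COLOR_RGB2HSV)
w=(cv2.inRange(hsv,(0,0,185),(180,60,255)))
k=np.zeros_like(w);k[150:345,230:448]=w[150:345,230:448]
p=np.argwhere(cv2.morphologyEx(k,cv2.MORPH_OPEN,np.ones((3,3))))[:,::-1]
r=cv2.minAreaRect(ray(s,p,.085).astype(np.float32)*1000);print("deck",r,cv2.boxPoints(r))
b=cv2.inRange(hsv,(0,0,0),(180,255,60))
for n,box in dict(L=(248,232,300,262),R=(380,265,430,300),ja=(190,225,234,265),jb=(200,165,245,210)).items():
    c=blob(b,box); z=.143 if n in"LR" else .085
    q=(ray(s,c,z)*1000).astype(np.float32);print(n,len(c),c.min(0),c.max(0),cv2.minAreaRect(q))
E
python3 -c "
import cv2
a=cv2.imread('pics/top0.png')[150:345,230:520];cv2.imwrite('pics/c.png',cv2.resize(a,None,fx=2.7,fy=2.7,interpolation=2))"
```

```text
deck ((596.8978271484375, 9.219497680664062), (376.7609558105469, 257.8088684082031), 75.70755004882812) [[ 425.47748 -141.50748]
 [ 675.3067  -205.15308]
 [ 768.3182   159.94647]
 [ 518.48895  223.59207]]
L 55 [256 244] [278 251] ((594.6531982421875, 155.75393676757812), (42.64787292480469, 13.623175621032715), 89.7068099975586)
R 98 [398 277] [422 286] ((526.9100341796875, -119.72259521484375), (47.38048553466797, 14.794639587402344), 78.30178833007812)
ja 72 [211 231] [224 258] ((606.8236083984375, 260.11688232421875), (24.784101486206055, 55.71253967285156), 86.51346588134766)
jb 84 [208 172] [236 200] ((728.994384765625, 254.96202087402344), (58.31502151489258, 56.97798538208008), 44.911537170410156)
```

View pics/c.png

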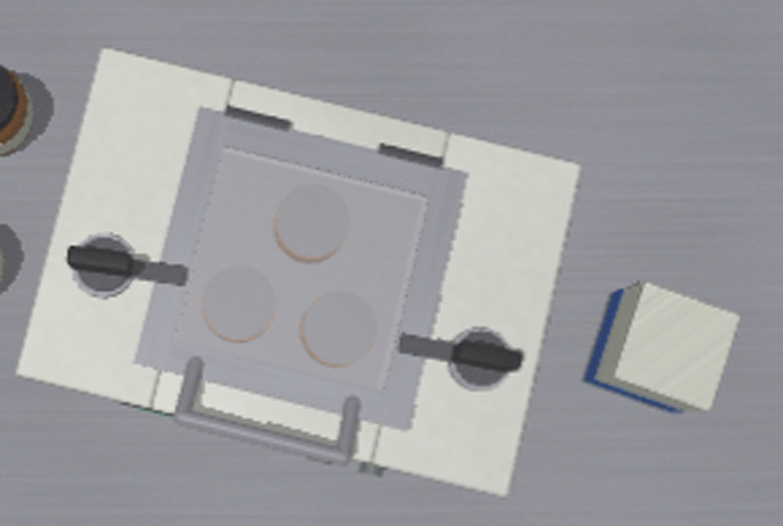

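The zoomed picture confirms it: the left clamp is about 0.2 rad open and the right nearly square. The measured sealer yaw is about -0.25 rad. The clamps come out at about (597,157) and (527,-121) mm, which fits the given ±145 mm spacing. I'll go above the right clamp first.

```bash

for i in 1 2 3 4 5 6; do python3 -m crank '{"delta_pos":[[0.19,-0.12,0],[0.38,-0.24,0],[0.57,-0.36,0],[0.76,-0.48,0],[0.95,-0.595,0]],"dr":[[0,0,0],[0,0,0],[0,0,0],[0,0,0],[0,0,0]]}' 1 | tail -c 400; done
for i in 1 2; do python3 -m crank '{"delta_pos":[[0,0,0],[0,0,0],[0,0,0],[0,0,0],[0,0,0]],"dr":[[0,0,-0.2],[0,0,-0.4],[0,0,-0.6],[0,0,-0.8],[0,0,-1]]}' | tail -c 400; done
python3 - <<'E'
from h import *
o=bot.observe();print(o["time"],o["ee_pos"],o["eef_rot"],o["q"])
s=cams.snapshot("top");cv2.imwrite("pics/t1.png",s["pixels"][...,::-1])
E
```

```text
time: 0.78
ee_pos: [0.2469, -0.4715, 0.3041]
eef_rot: [3.141, -0.0, 0.337]
contact_force: [0.8, 0.3, 0.5]
finger_gap: 0.0851
grasp_force: 0.0
time: 1.4
ee_pos: [0.3028, -0.4017, 0.3039]
eef_rot: [3.141, -0.0, 0.337]
contact_force: [-0.2, -0.7, 0.1]
finger_gap: 0.085
grasp_force: 0.0
time: 2.02
ee_pos: [0.3588, -0.3316, 0.3039]
eef_rot: [3.141, -0.0, 0.337]
contact_force: [0.2, 0.9, -0.6]
finger_gap: 0.0856
grasp_force: 0.0
time: 2.65
ee_pos: [0.4148, -0.2616, 0.3039]
eef_rot: [3.141, -0.0, 0.337]
contact_force: [0.4, -0.2, 0.5]
finger_gap: 0.0857
grasp_force: 0.0
time: 3.28
ee_pos: [0.4708, -0.1915, 0.3039]
eef_rot: [3.141, -0.0, 0.337]
contact_force: [-0.9, 0.7, -0.2]
finger_gap: 0.0855
grasp_force: 0.0
time: 3.9
ee_pos: [0.5268, -0.1215, 0.3039]
eef_rot: [3.141, -0.0, 0.337]
contact_force: [-0.1, 1.4, -1.1]
finger_gap: 0.0856
grasp_force: 0.0
time: 4.53
ee_pos: [0.5264, -0.122, 0.3039]
eef_rot: [3.142, 0.0, 0.84]
contact_force: [-0.5, -0.3, -0.0]
finger_gap: 0.0855
grasp_force: 0.0
time: 5.15
ee_pos: [0.5264, -0.122, 0.3039]
eef_rot: [3.142, 0.0, 1.34]
contact_force: [-0.6, -0.3, -0.9]
finger_gap: 0.0858
grasp_force: 0.0
5.15 [ 0.52644017 -0.12203006  0.30386303] [3.14156356e+00 1.07613175e-04 1.34005311e+00] [-2.49012998e-01  2.65233727e-01  1.64301913e+00 -1.13464269e-04
  1.23330874e+00 -1.82322113e-02]
```

```bash

for i in 1 2; do python3 -m crank '{"delta_pos":[[0,0,0.15],[0,0,0.3],[0,0,0.45],[0,0,0.6],[0,0,0.74]],"dr":[[0,0,0],[0,0,0],[0,0,0],[0,0,0],[0,0,0]]}' 1| tail -n 5; done
python3 - <<'E'
from h import *
s=cams.snapshot("side");cv2.imwrite("pics/s1.png",cv2.resize(s["pixels"][130:290,230:450,::-1],None,fx=3.5,fy=3.5,interpolation=2))
E
```

```text
ee_pos: [0.5259, -0.1225, 0.2437]
eef_rot: [-3.141, 0.0, 1.337]
contact_force: [0.5, -0.1, 0.6]
finger_gap: 0.0853
grasp_force: 0.0
ee_pos: [0.526, -0.1225, 0.1847]
eef_rot: [-3.142, 0.0, 1.337]
contact_force: [-0.2, 0.1, 0.0]
finger_gap: 0.0856
grasp_force: 0.0
```

View pics/s1.png

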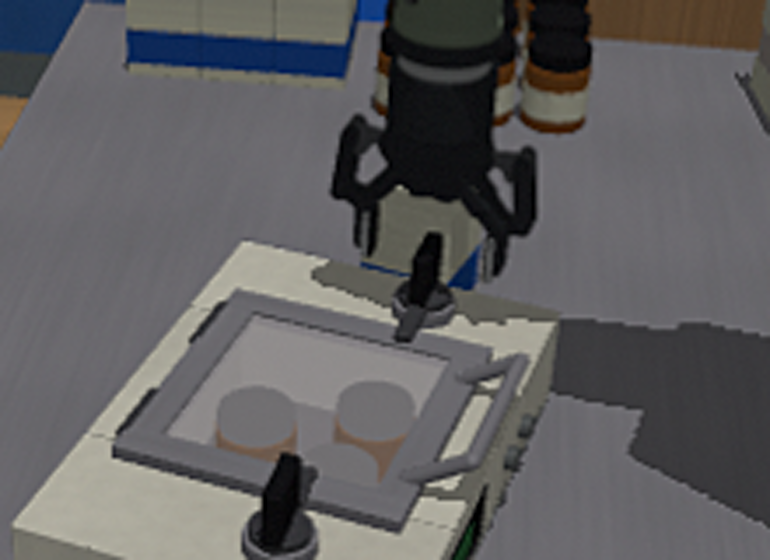

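The fingers at (365,225) and (490,255) straddle the right knob at (425,265). I'll close and turn it.

```bash

for i in 1 2; do python3 -m crank '{"delta_pos":[[0,0,0],[0,0,0],[0,0,0],[0,0,0],[0,0,0]],"dr":[[0,0,0],[0,0,0],[0,0,0],[0,0,0],[0,0,0]]}' 0 40| tail -n 5; done
python3 -m crank '{"delta_pos":[[0,0,0],[0,0,0],[0,0,0],[0,0,0],[0,0,0]],"dr":[[0,0,-0.2],[0,0,-0.4],[0,0,-0.6],[0,0,-0.8],[0,0,-1]]}' | tail -n 5
python3 -m crank '{"delta_pos":[[0,0,0],[0,0,0],[0,0,0],[0,0,0],[0,0,0]],"dr":[[0,0,-0.2],[0,0,-0.4],[0,0,-0.6],[0,0,-0.8],[0,0,-1]]}' | tail -n 5
```

```text
ee_pos: [0.5267, -0.1226, 0.1861]
eef_rot: [3.139, -0.0, 1.337]
contact_force: [2.0, 0.1, 2.1]
finger_gap: 0.0135
grasp_force: 45.0
ee_pos: [0.5267, -0.1226, 0.186]
eef_rot: [3.139, -0.0, 1.337]
contact_force: [4.3, -0.0, 5.6]
finger_gap: 0.0136
grasp_force: 45.6
ee_pos: [0.5269, -0.1226, 0.186]
eef_rot: [3.139, 0.001, 1.839]
contact_force: [3.7, 1.0, 4.9]
finger_gap: 0.014
grasp_force: 45.4
ee_pos: [0.527, -0.1225, 0.186]
eef_rot: [3.14, 0.002, 2.339]
contact_force: [5.0, 0.8, 4.2]
finger_gap: 0.0134
grasp_force: 45.4
```

```bash

python3 -m crank '{"delta_pos":[[0,0,0],[0,0,0],[0,0,0],[0,0,0],[0,0,0]],"dr":[[0,0,-0.2],[0,0,-0.4],[0,0,-0.6],[0,0,-0.8],[0,0,-1]]}' | tail -n 5
python3 -c "
from bench import bot;print(bot.observe()['wrist_torque'])"
python3 -m crank '{"delta_pos":[[0,0,0],[0,0,0],[0,0,0],[0,0,0],[0,0,0]],"dr":[[0,0,-0.02],[0,0,-0.04],[0,0,-0.06],[0,0,-0.08],[0,0,-0.1]]}' | tail -n 5
python3 -c "
from bench import bot;print(bot.observe()['wrist_torque'])"
```

```text
ee_pos: [0.5271, -0.1223, 0.1861]
eef_rot: [3.14, 0.003, 2.838]
contact_force: [2.2, 2.1, 5.9]
finger_gap: 0.013
grasp_force: 47.2
[ 0.27002561 -0.26420246 -0.81117311]
ee_pos: [0.527, -0.1224, 0.1861]
eef_rot: [3.139, 0.003, 2.88]
contact_force: [4.4, -0.1, 5.4]
finger_gap: 0.0134
grasp_force: 68.4
[ 0.03829795 -0.73768771 -1.785196  ]
```

The torque rises at yaw 2.84, so the right clamp is at its end stop. Next I'll release it and go to the left clamp.

```bash

python3 -m crank '{"delta_pos":[[0,0,0],[0,0,0],[0,0,0],[0,0,0],[0,0,0]],"dr":[[0,0,0],[0,0,0],[0,0,0],[0,0,0],[0,0,0]]}' 1| tail -n 5
for i in 1 2; do python3 -m crank '{"delta_pos":[[0,0,-0.15],[0,0,-0.3],[0,0,-0.45],[0,0,-0.6],[0,0,-0.74]],"dr":[[0,0,0],[0,0,0],[0,0,0],[0,0,0],[0,0,0]]}' | tail -n 5; done
for i in 1 2 3; do python3 -m crank '{"delta_pos":[[0,0,0],[0,0,0],[0,0,0],[0,0,0],[0,0,0]],"dr":[[0,0,0.18],[0,0,0.36],[0,0,0.54],[0,0,0.72],[0,0,0.88]]}' | tail -n 4|head -1; done
for i in 1 2 3 4; do python3 -m crank '{"delta_pos":[[0.18,0.04,0],[0.36,0.08,0],[0.54,0.12,0],[0.72,0.16,0],[0.875,0.21,0]],"dr":[[0,0,0],[0,0,0],[0,0,0],[0,0,0],[0,0,0]]}' | tail -n 5|head -2; done
python3 - <<'E'
from h import *
s=cams.snapshot("side");cv2.imwrite("pics/s2.png",cv2.resize(s["pixels"][130:330,200:450,::-1],None,fx=3,fy=3,interpolation=2))
E
```

```text
ee_pos: [0.5259, -0.1225, 0.1854]
eef_rot: [-3.141, -0.0, 2.887]
contact_force: [0.2, 0.5, 0.1]
finger_gap: 0.0855
grasp_force: 0.0
ee_pos: [0.5261, -0.1225, 0.2458]
eef_rot: [-3.142, 0.001, 2.887]
contact_force: [0.2, 0.3, -0.3]
finger_gap: 0.0855
grasp_force: 0.0
ee_pos: [0.526, -0.1225, 0.3047]
eef_rot: [-3.142, 0.0, 2.887]
contact_force: [1.3, 0.2, -0.4]
finger_gap: 0.0851
grasp_force: 0.0
eef_rot: [-3.142, -0.0, 2.444]
eef_rot: [-3.141, 0.0, 2.004]
eef_rot: [-3.141, 0.0, 1.564]
ee_pos: [0.5433, -0.0513, 0.3039]
eef_rot: [3.142, 0.0, 1.568]
ee_pos: [0.5604, 0.0184, 0.3039]
eef_rot: [3.142, 0.0, 1.567]
ee_pos: [0.5775, 0.0883, 0.3039]
eef_rot: [3.142, 0.0, 1.567]
ee_pos: [0.5945, 0.1583, 0.3039]
eef_rot: [3.142, 0.0, 1.567]
```

View pics/s2.png

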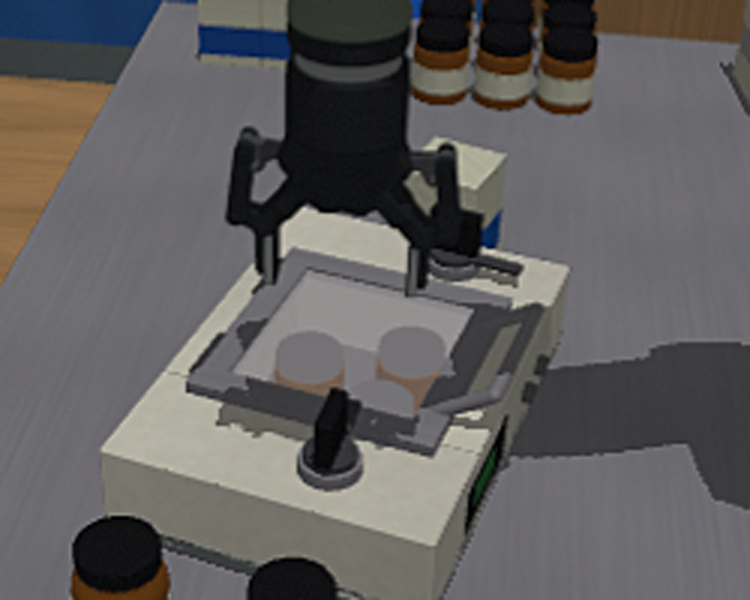

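The right tongue at (500,265) now points to the machine's front, so that clamp is undone. The tool is above the left knob at (330,430). I'll descend, grip and turn.

```bash

for i in 1 2; do python3 -m crank '{"delta_pos":[[0,0,0.15],[0,0,0.3],[0,0,0.45],[0,0,0.6],[0,0,0.74]],"dr":[[0,0,0],[0,0,0],[0,0,0],[0,0,0],[0,0,0]]}' 1| tail -n 5|head -3; done
for i in 1 2; do python3 -m crank '{"delta_pos":[[0,0,0],[0,0,0],[0,0,0],[0,0,0],[0,0,0]],"dr":[[0,0,0],[0,0,0],[0,0,0],[0,0,0],[0,0,0]]}' 0 40| tail -n 5; done
for i in 1 2 3; do python3 -m crank '{"delta_pos":[[0,0,0],[0,0,0],[0,0,0],[0,0,0],[0,0,0]],"dr":[[0,0,-0.17],[0,0,-0.34],[0,0,-0.51],[0,0,-0.68],[0,0,-0.84]]}' | tail -n 5
python3 -c "
from bench import bot;o=bot.observe();print(o['wrist_torque'],o['time'])"; done
```

```text
ee_pos: [0.5943, 0.157, 0.2437]
eef_rot: [-3.141, 0.0, 1.566]
contact_force: [-1.0, 0.4, 0.1]
ee_pos: [0.5943, 0.1573, 0.1847]
eef_rot: [-3.141, 0.0, 1.567]
contact_force: [0.0, 0.1, -0.0]
ee_pos: [0.5977, 0.1577, 0.1867]
eef_rot: [3.132, -0.002, 1.567]
contact_force: [9.2, -0.1, -2.3]
finger_gap: 0.0134
grasp_force: 43.9
ee_pos: [0.5978, 0.1577, 0.1867]
eef_rot: [3.132, -0.002, 1.567]
contact_force: [9.2, 0.4, -3.0]
finger_gap: 0.0133
grasp_force: 43.9
ee_pos: [0.5981, 0.1578, 0.1867]
eef_rot: [3.131, 0.003, 1.989]
contact_force: [10.0, 1.8, -3.7]
finger_gap: 0.0134
grasp_force: 43.9
[ 0.18147584 -1.29773435 -0.05504253] 19.675
ee_pos: [0.5984, 0.158, 0.1867]
eef_rot: [3.132, 0.007, 2.409]
contact_force: [10.6, 1.5, -4.6]
finger_gap: 0.0133
grasp_force: 43.7
[ 0.29037485 -1.36752996 -0.12286057] 20.3
ee_pos: [0.5986, 0.1583, 0.1867]
eef_rot: [3.135, 0.01, 2.829]
contact_force: [10.9, 3.0, -4.6]
finger_gap: 0.0134
grasp_force: 43.9
[ 0.38332434 -1.45383677 -0.25882982] 20.925
```

```bash

python3 -m crank '{"delta_pos":[[0,0,0],[0,0,0],[0,0,0],[0,0,0],[0,0,0]],"dr":[[0,0,-0.03],[0,0,-0.06],[0,0,-0.09],[0,0,-0.12],[0,0,-0.12]]}' | tail -n 5
python3 -c "
from bench import bot;o=bot.observe();print(o['wrist_torque'],o['time'])"
python3 -m crank '{"delta_pos":[[0,0,0],[0,0,0],[0,0,0],[0,0,0],[0,0,0]],"dr":[[0,0,0],[0,0,0],[0,0,0],[0,0,0],[0,0,0]]}' 1| tail -n 2
for i in 1 2; do python3 -m crank '{"delta_pos":[[0,0,-0.15],[0,0,-0.3],[0,0,-0.45],[0,0,-0.6],[0,0,-0.74]],"dr":[[0,0,0],[0,0,0],[0,0,0],[0,0,0],[0,0,0]]}' | tail -n 5|head -3; done
for i in 1 2 3; do python3 -m crank '{"delta_pos":[[0,0,0],[0,0,0],[0,0,0],[0,0,0],[0,0,0]],"dr":[[0,0,0.2],[0,0,0.4],[0,0,0.6],[0,0,0.8],[0,0,1]]}' | tail -n 4|head -1; done
python3 -m crank '{"delta_pos":[[0,0,0],[0,0,0],[0,0,0],[0,0,0],[0,0,0]],"dr":[[0,0,0.06],[0,0,0.12],[0,0,0.14],[0,0,0.14],[0,0,0.14]]}' | tail -n 5|head -2
for i in 1 2; do python3 -m crank '{"delta_pos":[[-0.18,-0.11,0],[-0.36,-0.22,0],[-0.54,-0.34,0],[-0.72,-0.45,0],[-0.89,-0.57,0]],"dr":[[0,0,0],[0,0,0],[0,0,0],[0,0,0],[0,0,0]]}' | tail -n 5|head -2; done
python3 - <<'E'
from h import *
s=cams.snapshot("side");cv2.imwrite("pics/s3.png",cv2.resize(s["pixels"][130:330,200:450,::-1],None,fx=3,fy=3,interpolation=2))
E
```

```text
ee_pos: [0.5986, 0.1582, 0.1868]
eef_rot: [3.134, 0.01, 2.881]
contact_force: [10.9, 2.2, -4.4]
finger_gap: 0.0132
grasp_force: 66.8
[ 0.25927859 -1.53247291 -1.67823685] 21.55
finger_gap: 0.0851
grasp_force: 0.0
ee_pos: [0.5944, 0.1573, 0.2457]
eef_rot: [3.141, 0.001, 2.887]
contact_force: [0.3, 0.4, -1.0]
ee_pos: [0.5944, 0.1573, 0.3047]
eef_rot: [3.142, 0.0, 2.887]
contact_force: [-0.0, -0.1, 0.1]
eef_rot: [-3.141, 0.0, 2.383]
eef_rot: [-3.141, 0.0, 1.884]
eef_rot: [-3.142, 0.0, 1.384]
ee_pos: [0.5943, 0.1573, 0.3039]
eef_rot: [-3.142, 0.0, 1.317]
ee_pos: [0.5313, 0.0989, 0.3041]
eef_rot: [3.141, -0.0, 1.316]
ee_pos: [0.4695, 0.0416, 0.3039]
eef_rot: [3.141, 0.0, 1.317]
```

View pics/s3.png

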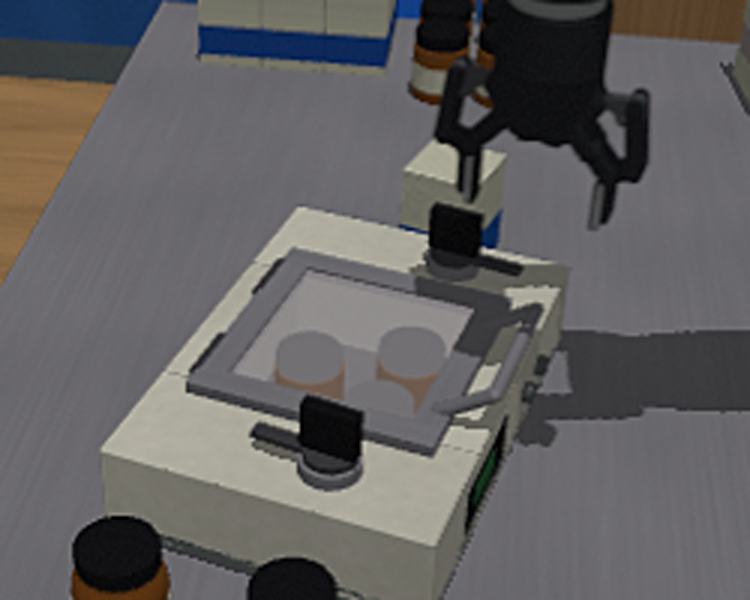

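Both clamps are undone: the left tongue at (280,435) points to the back and the right one at (500,265) to the front. The guard is still closed. I'll descend onto the bar and grip it.

```bash

for i in 1 2; do python3 -m crank '{"delta_pos":[[0,0,0.16],[0,0,0.32],[0,0,0.48],[0,0,0.64],[0,0,0.8]],"dr":[[0,0,0],[0,0,0],[0,0,0],[0,0,0],[0,0,0]]}' 1| tail -n 5|head -3; done
for i in 1 2; do python3 -m crank '{"delta_pos":[[0,0,0],[0,0,0],[0,0,0],[0,0,0],[0,0,0]],"dr":[[0,0,0],[0,0,0],[0,0,0],[0,0,0],[0,0,0]]}' 0 30| tail -n 5; done
python3 - <<'E'
from h import *
print(bot.observe()["time"])
import math
for i in range(1,6):  # tool rows cumulative, y=back,z=-up
    for t in [math.radians(12.5*k) for k in range(1,5)] if i==1 else []:
        print(np.round([(-230*math.cos(t)+35*math.sin(t)+230)/80,-(230*math.sin(t)+35*math.cos(t)-35)/80],3))
E
```

```text
ee_pos: [0.4703, 0.0425, 0.2388]
eef_rot: [-3.141, 0.0, 1.317]
contact_force: [0.4, 1.1, 0.3]
ee_pos: [0.4703, 0.0423, 0.1751]
eef_rot: [3.141, 0.0, 1.317]
contact_force: [0.2, 0.0, -0.9]
ee_pos: [0.4708, 0.0423, 0.1764]
eef_rot: [3.14, -0.0, 1.317]
contact_force: [0.2, -1.1, 1.8]
finger_gap: 0.0107
grasp_force: 29.3
ee_pos: [0.4708, 0.0423, 0.1763]
eef_rot: [3.14, -0.0, 1.317]
contact_force: [1.4, -1.4, 4.3]
finger_gap: 0.0106
grasp_force: 29.7
29.725
[ 0.163 -0.612]
[ 0.454 -1.174]
[ 0.86 -1.66]
[ 1.362 -2.046]
```

```bash

python3 -m crank '{"delta_pos":[[0,0.025,-0.12],[0,0.053,-0.25],[0,0.087,-0.37],[0,0.123,-0.49],[0,0.163,-0.61]],"dr":[[0,0,0],[0,0,0],[0,0,0],[0,0,0],[0,0,0]]}' | tail -n 5
python3 -m crank '{"delta_pos":[[0,0.05,-0.12],[0,0.1,-0.23],[0,0.16,-0.35],[0,0.225,-0.46],[0,0.29,-0.56]],"dr":[[0,0,0],[0,0,0],[0,0,0],[0,0,0],[0,0,0]]}' | tail -n 5
python3 - <<'E'
from h import *
s=cams.snapshot("side");cv2.imwrite("pics/s4.png",cv2.resize(s["pixels"][130:330,200:450,::-1],None,fx=3,fy=3,interpolation=2))
E
```

```text
ee_pos: [0.483, 0.0391, 0.2251]
eef_rot: [-3.141, -0.0, 1.317]
contact_force: [4.4, 0.8, -7.3]
finger_gap: 0.0108
grasp_force: 29.2
ee_pos: [0.5045, 0.0336, 0.2699]
eef_rot: [-3.138, -0.0, 1.317]
contact_force: [-2.0, 5.2, -3.6]
finger_gap: 0.0109
grasp_force: 29.3
```

View pics/s4.png

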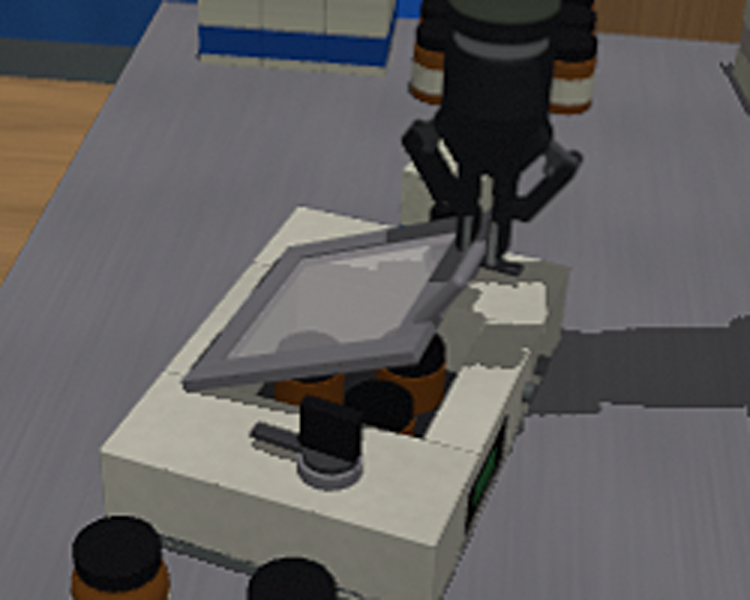

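The guard rises with its bar held between the fingers at (480,250), opened about 25°. I'll continue the arc.

```bash

python3 -m crank '{"delta_pos":[[0,0.075,-0.105],[0,0.15,-0.2],[0,0.235,-0.3],[0,0.32,-0.395],[0,0.406,-0.486]],"dr":[[0,0,0],[0,0,0],[0,0,0],[0,0,0],[0,0,0]]}' | tail -n 5
python3 -m crank '{"delta_pos":[[0,0.095,-0.085],[0,0.195,-0.165],[0,0.295,-0.24],[0,0.4,-0.315],[0,0.502,-0.386]],"dr":[[0,0,0],[0,0,0],[0,0,0],[0,0,0],[0,0,0]]}' | tail -n 5
python3 -m crank '{"delta_pos":[[0,0,0],[0,0,0],[0,0,0],[0,0,0],[0,0,0]],"dr":[[0,0,0],[0,0,0],[0,0,0],[0,0,0],[0,0,0]]}' | tail -n 5
python3 - <<'E'
from h import *
s=cams.snapshot("side");cv2.imwrite("pics/s5.png",cv2.resize(s["pixels"][130:330,200:450,::-1],None,fx=3,fy=3,interpolation=2))
o=bot.observe();d=o["ee_pos"]-[0,0,.054]-[.6936,-.0155,.0855]
x=d[0]*.969-d[1]*.247;print(o["time"],np.hypot(x,d[2]),np.degrees(np.arctan2(d[2],-x))-8.65)
E
```

```text
ee_pos: [0.5347, 0.0259, 0.3092]
eef_rot: [-3.135, -0.0, 1.317]
contact_force: [-6.8, 5.3, 1.7]
finger_gap: 0.0108
grasp_force: 29.6
ee_pos: [0.5732, 0.016, 0.3423]
eef_rot: [-3.136, -0.001, 1.317]
contact_force: [-9.0, 5.9, 9.5]
finger_gap: 0.011
grasp_force: 29.5
ee_pos: [0.5737, 0.0159, 0.3425]
eef_rot: [-3.139, -0.001, 1.317]
contact_force: [-9.9, 5.6, 11.0]
finger_gap: 0.0106
grasp_force: 30.1
32.95 0.2378308811981598 49.94076528026977
```

View pics/s5.png

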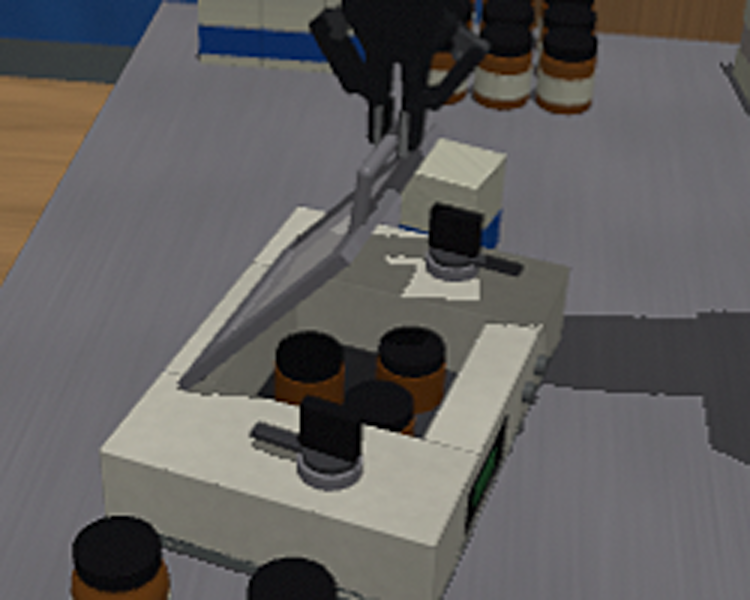

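The bar is in the fingers at (385,145), the guard is at about 50°, and both clamps are still undone. I'm handing it in.

```bash
python3 -c "
from bench import bot;print(bot.close_job());o=bot.observe();print(o['ee_pos'],o['grasp_force'])"
```

```text
the job is handed in; nothing more can be done
None
the job is handed in; nothing more can be done
```

I handed the job in at about 33 s: both clamps are turned to their end stops, the gripper is holding the guard by its bar at about 50°, and the arm stayed clear of the jars and carton; the hand-in gave no verdict.

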